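Turn the stock tags to match the bins

ROBOT

A 7-joint arm with a two-finger parallel gripper is mounted at the origin on a cart in front of the work surface, level with it; the furniture and walls round the work are solid. World frame = base frame: x ahead of the robot, y to its left, z up, the work surface at z = 0. Lengths are in m, angles in rad, forces in N, time in s.
With the tool pointing down it reaches from about 0.425 to 0.925 m from the base axis. Payload 6.8 kg.
Tool frame: the origin (TCP) lies between the finger pads; the fingertips stand 11 mm ahead of it and the grasp point (between the pads) lies 8 mm behind it (bot.tip_extent is the distance from the TCP to the fingertips, in m); z points along the fingers, y is the line along which they close (so a half turn about z gives the same grasp; the last joint's range is limited). The gripper opens to 85 mm and grips with 20 to 120 N. Pads are 22 mm wide; open, the fingers measure 114 mm over their backs; the gripper's body (76 mm by 85 mm) begins 54 mm behind the grasp point. The pads swing forward as they close: fully open they stand 13 mm farther back than shut.
Start: joints at [-1.443, 0.477, 0.022, 1.555, -0.011, 1.109, -0.083], TCP at [0.158, 0.656, 0.242] pointing down, gripper open.
Joint ranges: [-2.96, 2.96], [-0.34, 2.1], [-1.41, 1.46], [0.24, 2.44], [-1.37, 4.51], [0.17, 1.92], [-2.96, 2.96]. Speed limits (rad/s): [2.39, 2.39, 3.14, 3.14, 3.14, 3.14, 3.14].

INTERFACE

Orientations are given as a unit quaternion [x, y, z, w].
In Python, from cell import bot gives the robot as it stands. The module is installed in compiled form; this text tells all that it offers. Calls block until the motion is done:
- bot.goto(position, orientation): joint-space move of the TCP to a pose.
- bot.move_l(position, orientation=None, feed=0.15, contact_N=None): straight line of the TCP; orientation=None keeps the orientation; feed is the mean speed in m/s. With contact_N (N) it stops when the force on the tool has changed by that much, and returns True; else False.
- bot.move_joints(angles): joint-space move.
- bot.ungrasp() and bot.gripper_close(grip_force=None): open the fingers fully, or close them until they stop; grip_force is the grip in N (None keeps the last).
- bot.sleep(seconds).
- bot.inverse_kinematics(position, orientation): joint angles nearest the present ones, or None.
- bot.observe(): the state.
- bot.get_image(name): name is "scene" or "top" or "wrist"; returns the picture (480x640x3 uint8, red, green, blue); there is no depth.
- bot.camera_info(name): a dict with "mtx" (3x3 intrinsics, pixels), "xyz" and "rotation" of the camera in the world. Camera axes: x right, y down, z forward; pixel columns grow to the right and rows downward; lengths in m; the calibration is good to about 2 mm. A picture is of the moment at which its call begins: read the wrist's pose just before it. camera_info takes no time and is no camera call; for the wrist camera it gives the pose at the moment of the call.
A pose or a line that the arm cannot do raises bot.MotionError and nothing moves.
- bot.hand_in(): hands the job in; it is judged then, once.
Trained networks look in the newest picture that a camera, given by its name, has taken for a name from the list of things; names that differ only in an ending like _2 or _b are one class to them, and where a whole thing is asked for, a point or a joint stands for the part that bears it (a point fixed in the world has none). Each returns a list of dicts, best first, with "confidence" (0 to 1); they miss things now and then, are a little off and sometimes report something else, mostly with a low value. They report only what shows in the picture. A call takes as long as a camera call. They do not tell look-alikes from the thing itself.
- bot.trace(camera, thing): "pixels" (480x640 bool, what is visible of it) and "pixel" ([row, column] in pixels, amid what is visible of it).
- bot.pinpoint(camera, thing): "pixel" ([row, column] in pixels: a listed point, or the origin of a listed thing).
The state is a dict: "t": time; "joint_pos": joint angles; "joint_vel": joint speeds; "effort": joint torques, N m; "ee_pos": TCP position; "eef_rot": TCP orientation; "ft_force": force on the tool from outside, world axes, zero at the start; "ft_torque": the same for the moment, N m; "width": finger opening in m; "grip_force": force on a finger pad.
Only numpy, scipy, OpenCV 4.12 (cv2) and the standard library are available. Lean on these libraries where they do the work, as an engineer would, in place of code of your own. Each camera call takes 0.05 s, during which the arm holds its last target. There are 200 camera calls.

TASK

Each parts bin on the stock board has a metal tag on the post in front of it that turns over like a page: pointing right it shows you a round disc, pointing left a straight bar. With a fingertip, push over the tags that are wrong, each right round to its stop, so that the two full bins show the disc and the two others, empty or nearly so, show the bar. Do not pick up or shift the bins or the tools lying on the board.

Things in the scene. Friction and masses are not known exactly. Their poses are not given: they have to be found in the camera images.
- stock_board: fixed plywood board on the bench, 220 (x) x 450 (y) x 10 mm; origin: centre of its underside; x points away from the robot, y left along the row (it may be turned a little). Strips 14 mm high part four bays, 110 mm apart. The posts stand 35 mm in front of its middle, one per bay; each bin's centre lies about 90 mm behind its post.
- post_1_axis (a point): point on the axis of a fixed upright post (at which bay varies), 77 mm above the bench, at mid height of its tag. Post 8 mm thick, 12 mm cap, top 107 mm above the bench; axes as the board's. A dark stop bar, 44 mm long, sits low on it just behind the tag, top 58 mm above the bench; nothing else is beside the tag at its height
- tag_1 (a joint): tag on post_1: upright plate 4 mm thick, 55 to 99 mm above the bench, reaching 44 mm from the axis. 0: points left (board's +y), bar face to the front; pi/2: points to the robot; pi: points right, disc face (disc 29 mm across) to the front. Bar and disc stand out about 2.5 mm. Stops at 0 and pi; turns only through the robot's side; light friction (below 1 N) holds it anywhere, no spring
- post_2_axis (a point): point on the axis of a fixed upright post (at which bay varies), 77 mm above the bench, at mid height of its tag. Post 8 mm thick, 12 mm cap, top 107 mm above the bench; axes as the board's. A dark stop bar, 44 mm long, sits low on it just behind the tag, top 58 mm above the bench; nothing else is beside the tag at its height
- tag_2 (a joint): tag on post_2: upright plate 4 mm thick, 55 to 99 mm above the bench, reaching 44 mm from the axis. 0: points left (board's +y), bar face to the front; pi/2: points to the robot; pi: points right, disc face (disc 29 mm across) to the front. Bar and disc stand out about 2.5 mm. Stops at 0 and pi; turns only through the robot's side; light friction (below 1 N) holds it anywhere, no spring
- post_3_axis (a point): point on the axis of a fixed upright post (at which bay varies), 77 mm above the bench, at mid height of its tag. Post 8 mm thick, 12 mm cap, top 107 mm above the bench; axes as the board's. A dark stop bar, 44 mm long, sits low on it just behind the tag, top 58 mm above the bench; nothing else is beside the tag at its height
- tag_3 (a joint): tag on post_3: upright plate 4 mm thick, 55 to 99 mm above the bench, reaching 44 mm from the axis. 0: points left (board's +y), bar face to the front; pi/2: points to the robot; pi: points right, disc face (disc 29 mm across) to the front. Bar and disc stand out about 2.5 mm. Stops at 0 and pi; turns only through the robot's side; light friction (below 1 N) holds it anywhere, no spring
- post_4_axis (a point): point on the axis of a fixed upright post (at which bay varies), 77 mm above the bench, at mid height of its tag. Post 8 mm thick, 12 mm cap, top 107 mm above the bench; axes as the board's. A dark stop bar, 44 mm long, sits low on it just behind the tag, top 58 mm above the bench; nothing else is beside the tag at its height
- tag_4 (a joint): tag on post_4: upright plate 4 mm thick, 55 to 99 mm above the bench, reaching 44 mm from the axis. 0: points left (board's +y), bar face to the front; pi/2: points to the robot; pi: points right, disc face (disc 29 mm across) to the front. Bar and disc stand out about 2.5 mm. Stops at 0 and pi; turns only through the robot's side; light friction (below 1 N) holds it anywhere, no spring
- bin_full_1: grey open-topped plastic bin, 90 mm deep (x) x 86 wide (y) x 45 high, standing loose on the stock board in the bay behind one of the posts (which bay varies), its rim 55 mm above the bench; origin: centre of its underside; full: a layer of brass pieces to near the rim
- bin_full_2: grey open-topped plastic bin, 90 mm deep (x) x 86 wide (y) x 45 high, standing loose on the stock board in the bay behind one of the posts (which bay varies), its rim 55 mm above the bench; origin: centre of its underside; full: a layer of brass pieces to near the rim
- bin_low: grey open-topped plastic bin, 90 mm deep (x) x 86 wide (y) x 45 high, standing loose on the stock board in the bay behind one of the posts (which bay varies), its rim 55 mm above the bench; origin: centre of its underside; not full: only two brass pieces are left on its floor
- bin_empty: grey open-topped plastic bin, 90 mm deep (x) x 86 wide (y) x 45 high, standing loose on the stock board in the bay behind one of the posts (which bay varies), its rim 55 mm above the bench; origin: centre of its underside; not full: nothing in it
- hex_key: loose bystander: bent steel hex key, 38 x 100 x 8 mm, lying on the front part of the board; origin: centre of its underside
- deburr_tool: loose bystander: turned metal deburring tool, 17 mm thick, 84 mm long, lying on the front part of the board; origin: centre of its underside
Not all that is in view belongs to the job. What is shaped like the bin_full_1 but blue or orange is not meant.

How it is judged:
By the outcome, as a careful person would: the job done as asked, in the order asked, and still so for the second after the job is handed in, with the robot touching nothing.
It also fails if it takes over 64 s, if anything falls off the work surface, if the arm or the gripper's body presses on something with over 40 N, if the wrist force passes 120 N, or if a joint passes its speed limit or range.

## Working session

There is one attempt and no reset: what is moved stays moved. The work goes in short steps, each a Python script; the robot and the scene stay as the last script left them, time stands still between calls to the robot, and variables do not carry over. Pictures are saved under pics/ and viewed, at most 10 in all, crops included, and the job is handed in when it is done.

```bash
mkdir -p pics
python3 - <<'E'
from cell import bot
import cv2
for n in ("scene","top"):
    im=bot.get_image(n); cv2.imwrite(f"pics/{n}0.png",im[:,:,::-1])
    c=bot.camera_info(n); print(n,c["mtx"].tolist(),c["xyz"],c["rotation"])
    for th in ("post_1_axis","bin_full_1","bin_low","bin_empty"):
        print(th,[(round(d["confidence"],2),[round(float(x)) for x in d["pixel"]]) for d in bot.pinpoint(n,th)])
    print("tag",[(round(d["confidence"],2),[round(float(x)) for x in d["pixel"]]) for d in bot.trace(n,"tag_1")])
print(bot.observe()["t"])
E
```

```text
scene [[531.533497369029, 0.0, 325.9093966542989], [0.0, 531.533497369029, 235.8701940061946], [0.0, 0.0, 1.0]] [-0.16780625 -0.3093026   0.75707906] [ 0.79211696 -0.44093819  0.20174156 -0.37070822]
post_1_axis [(0.61, [235, 393])]
bin_full_1 [(0.83, [286, 226]), (0.8, [364, 363]), (0.78, [249, 454]), (0.75, [210, 319]), (0.65, [206, 199])]
bin_low [(0.78, [234, 410])]
bin_empty [(0.63, [219, 357])]
tag [(0.71, [250, 437]), (0.69, [219, 332]), (0.59, [238, 404]), (0.56, [204, 288])]
top [[545.6781458244426, 0.0, 319.47534408374935], [0.0, 545.6781458244426, 234.3189549101263], [0.0, 0.0, 1.0]] [0.28143125 0.14394534 1.29794079] [ 0.71532161 -0.69153453  0.06912774 -0.07291328]
post_1_axis [(0.68, [213, 386]), (0.61, [216, 286])]
bin_full_1 [(0.93, [308, 276]), (0.86, [177, 423]), (0.85, [233, 185]), (0.82, [189, 292]), (0.77, [324, 411])]
bin_low [(0.7, [180, 376])]
bin_empty [(0.89, [185, 333])]
tag [(0.67, [209, 419]), (0.6, [217, 329]), (0.53, [213, 392])]
0.6
```

View pics/scene0.png

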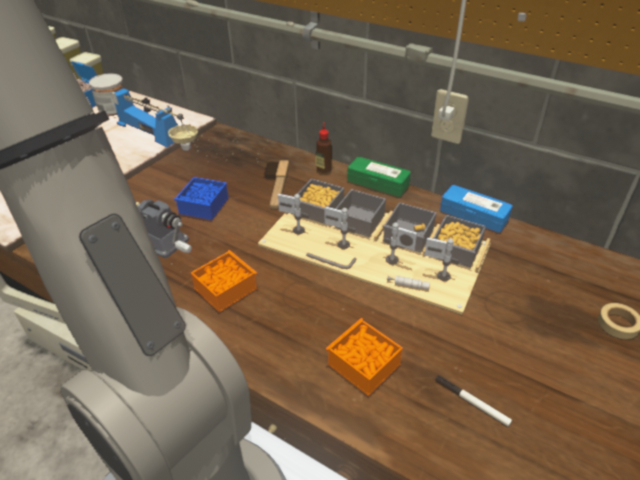

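View pics/top0.png

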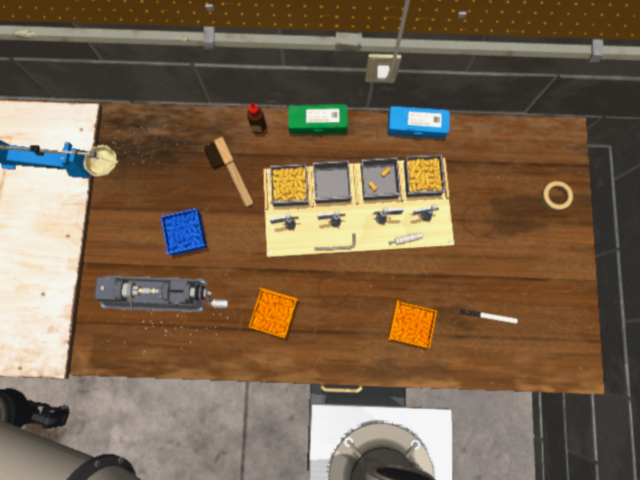

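The scene picture shows the bins from left to right as full (320,195), empty (360,212), two pieces (410,225) and full (460,238). The orange bins at (225,280) and (365,355), the blue bin at (203,197), and the green and blue boxes are look-alikes, so I'm leaving those out. Next I'll take a close crop of the tags.

```bash
cat > h.py <<'E'
from cell import bot
import numpy as np, cv2
from scipy.spatial.transform import Rotation as R
def Rm(c):
    r=np.asarray(c["rotation"]); return r if r.shape==(3,3) else R.from_quat(r).as_matrix()
def px2w(c,rc,z):
    d=Rm(c)@np.linalg.inv(c["mtx"])@[rc[1],rc[0],1]; o=np.asarray(c["xyz"]); return o+d*(z-o[2])/d[2]
def w2px(c,p):
    q=c["mtx"]@(Rm(c).T@(np.asarray(p)-c["xyz"])); return q[:2][::-1]/q[2]
E
python3 - <<'E'
from h import *
a=cv2.imread("pics/scene0.png")[170:310,250:500]; b=cv2.imread("pics/top0.png")[145:265,255:465]
cv2.imwrite("pics/c1.png",np.vstack([cv2.resize(a,(640,358),interpolation=3),cv2.resize(b[40:100],(640,183),interpolation=3)]))
c=bot.camera_info("top")
bot.get_image("top")
d=bot.trace("top","stock_board")
for k in d[:1]:
    m=k["pixels"].astype(np.uint8); cnt=np.vstack(cv2.findContours(m,0,2)[0])
    box=cv2.boxPoints(cv2.minAreaRect(cnt)); print(k["confidence"],box)
    W=[px2w(c,p[::-1],.01) for p in box]; print(np.round(W,4)); print(np.mean(W,0), [np.linalg.norm(W[i]-W[i-1]) for i in range(4)])
for n in("top","scene"):
    if n=="scene": bot.get_image(n)
    for th in("bin_full_1","bin_low","bin_empty"):
        for k in bot.pinpoint(n,th): print(n,th,round(k["confidence"],2),np.round(px2w(bot.camera_info(n),k["pixel"],.01),3)[:2])
    for k in bot.pinpoint(n,"post_1_axis"): print(n,"post",round(k["confidence"],2),np.round(px2w(bot.camera_info(n),k["pixel"],.077),3)[:2])
E
```

```text
0.85 [[261.50195 169.03113]
 [447.96112 157.37744]
 [453.45142 245.2218 ]
 [266.99225 256.8755 ]]
[[ 0.7036  0.3041  0.01  ]
 [ 0.7493 -0.1563  0.01  ]
 [ 0.5281 -0.1666  0.01  ]
 [ 0.4848  0.2788  0.01  ]]
[0.61645349 0.0649935  0.01      ] [np.float64(0.22029253047494157), np.float64(0.46267024194860434), np.float64(0.2213735806164824), np.float64(0.44754651060929135)]
top bin_full_1 0.98 [0.542 0.487]
top bin_full_1 0.96 [ 0.689 -0.094]
top bin_full_1 0.93 [ 0.342 -0.063]
top bin_full_1 0.88 [0.36  0.251]
top bin_full_1 0.57 [0.652 0.228]
top bin_full_1 0.33 [0.667 0.129]
top bin_low 0.85 [0.678 0.01 ]
top bin_empty 0.84 [0.669 0.123]
top post 0.48 [ 0.585 -0.   ]
scene bin_full_1 0.96 [0.35  0.252]
scene bin_full_1 0.93 [0.66  0.233]
scene bin_full_1 0.93 [ 0.693 -0.09 ]
scene bin_full_1 0.93 [0.526 0.472]
scene bin_full_1 0.7 [ 0.329 -0.07 ]
scene bin_low 0.97 [0.677 0.014]
scene bin_empty 0.7 [0.669 0.134]
scene post 0.86 [0.586 0.006]
scene post 0.25 [0.465 0.085]
```

View pics/c1.png

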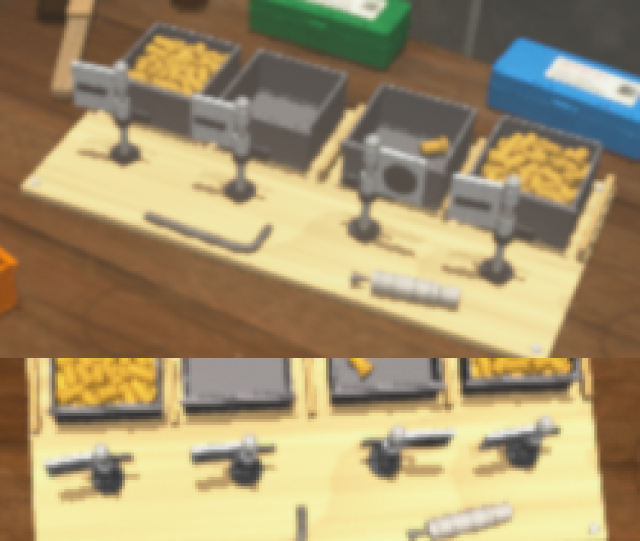

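From the crop, the tags from left to right read bar (wrong, full bin), bar (right, empty), disc (wrong, nearly empty) and bar (wrong, full). So tags at posts A (left), C and D need turning. I'll refine the post positions from the cap pixels, then move over the board for a check with the wrist camera.

Run:
```python
from h import *
c=bot.camera_info("top")
caps=[(216,288.7),(214.5,336.8),(211,385.2),(207,434.5)]
P=np.array([px2w(c,p,.107)[:2] for p in caps]); print(P.round(4), np.linalg.norm(np.diff(P,axis=0),axis=1))
yaw=.1
for s in (0,np.pi,):
    q=(R.from_euler('z',yaw+s)*R.from_euler('x',np.pi)).as_quat()
    for p in ((.59,.26),(.56,.18),(.62,-.07),(.57,-.14),(.6,-.03)):
        print(s,p,bot.inverse_kinematics([*p,.089],q))
q=(R.from_euler('z',yaw)*R.from_euler('x',np.pi)).as_quat()
print(R.from_quat(bot.observe()["eef_rot"]).as_matrix().round(2))
bot.gripper_close(20); print(bot.observe()["width"])
try:
    bot.goto([.5,.09,.33],q)
except Exception as e: print(e)
im=bot.get_image("wrist");w=bot.camera_info("wrist");cv2.imwrite("pics/w1.png",im[:,:,::-1])
print(bot.observe()["t"],bot.observe()["joint_pos"])
for k in bot.pinpoint("wrist","post_1_axis"): print("post",round(k["confidence"],2),np.round(k["pixel"]),np.round(px2w(w,k["pixel"],.077),4)[:2])
```

```text
[[ 0.5638  0.2249]
 [ 0.5709  0.1172]
 [ 0.5826  0.0088]
 [ 0.5956 -0.1019]] [0.10796154 0.10907243 0.11147825]
0 (0.59, 0.26) [-0.94189035  0.68237457  0.61824241  1.7810505  -0.51113184  0.84388845
 -1.55154788]
0 (0.56, 0.18) [-0.87331553  0.60273514  0.6185124   1.92155513 -0.49089525  0.77157254
 -1.44794525]
0 (0.62, -0.07) [-0.48189308  0.68139422  0.70300269  1.83717107 -0.57907599  0.83922224
 -0.95875124]
0 (0.57, -0.14) [-0.58879528  0.82531939  1.07413122  1.93963803 -0.90586882  0.9629206
 -0.53336274]
0 (0.6, -0.03) [-0.56279291  0.64973482  0.70689152  1.89468362 -0.57339734  0.80999288
 -1.01743549]
3.141592653589793 (0.59, 0.26) [-0.61687978  0.5999409   0.14550327  1.75764104 -0.11523496  0.79227845
  1.2553832 ]
3.141592653589793 (0.56, 0.18) [-0.56048855  0.52730536  0.18798969  1.90052262 -0.14205364  0.72648385
  1.37974859]
3.141592653589793 (0.62, -0.07) [-0.2871553   0.60327563  0.41196861  1.82419475 -0.32833202  0.78169978
  1.96627632]
3.141592653589793 (0.57, -0.14) [-0.21688795  0.56348768  0.46834506  1.91788512 -0.36401668  0.743994
  2.1313521 ]
3.141592653589793 (0.6, -0.03) [-0.35810156  0.57099234  0.4086576   1.8814251  -0.31934913  0.75335777
  1.89875575]
[[-0.97  0.23 -0.  ]
 [ 0.23  0.97  0.  ]
 [ 0.    0.   -1.  ]]
-5.71865942076626e-06
4.3417 [-1.04839935  0.13631765  0.84187854  1.87522219 -0.10975562  1.17757182
 -1.63771984]
post 0.72 [126. 421.] [0.5867 0.0046]
```

View pics/w1.png

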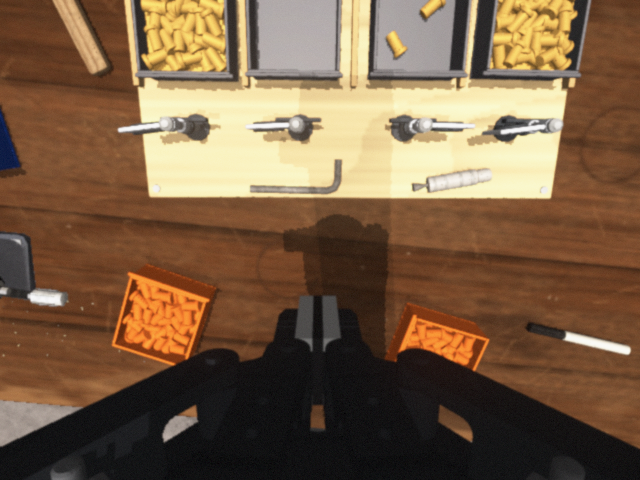

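The wrist view puts the post caps at (row,col) (125,174), (124,296), (126,427) and (126,557). It also confirms the bins as full, empty, two pieces, full. Now the pushes, starting with the right post (D).

```bash
cat >> h.py <<'E'
yaw=.1
Q=(R.from_euler('z',yaw)*R.from_euler('x',np.pi)).as_quat()
Z=.089; ZH=.17; r=.030
B=R.from_euler('z',yaw).as_matrix()[:2,:2]
def pt(ax,th,sgn,gap,z=Z):
    """finger centre trailing tag at angle th, sgn=+1 pushes 0->pi"""
    u=np.array([-np.sin(th),np.cos(th)]); t=sgn*np.array([-np.cos(th),-np.sin(th)])
    off=.002+.011*abs(np.cos(th))+.0145*abs(np.sin(th))+gap
    return [*(np.asarray(ax)+B@(r*u-off*t)),z]
def turn(ax,sgn):
    a=np.linspace(0,np.pi,13)
    if sgn<0: a=a[::-1]
    bot.goto(pt(ax,a[0],sgn,.012,ZH),Q)
    if bot.move_l(pt(ax,a[0],sgn,.012),feed=.1,contact_N=4):
        print("hit on descent",bot.observe()["ee_pos"]); bot.move_l(pt(ax,a[0],sgn,.012,ZH)); return
    for th in a[1:-1]: bot.move_l(pt(ax,th,sgn,.0),feed=.08)
    print(bot.observe()["ft_force"].round(1) if hasattr(bot.observe()["ft_force"],"round") else bot.observe()["ft_force"])
    hit=bot.move_l(pt(ax,a[-1],sgn,-.010),feed=.04,contact_N=5)
    o=bot.observe(); print("stop",hit,"t",o["t"],"force",np.round(o["ft_force"],1),"board rel",np.round(B.T@(np.array(o["ee_pos"])[:2]-ax),4))
    p=np.array(o["ee_pos"]); back=np.array([*(B@np.array([-.025*sgn*-np.cos(a[-1]),0])),0])
    bot.move_l(p+back,feed=.08); bot.move_l([*(p+back)[:2],ZH])
E
python3 - <<'E'
from h import *
w=bot.camera_info("wrist")
P=np.array([px2w(w,p,.107)[:2] for p in [(125,174),(124,296),(126,427),(126,557)]]); print(P.round(4))
np.save("P.npy",P); print(np.linalg.norm(np.diff(P,axis=0),axis=1), (P[0]-P[3])[0]/(P[0]-P[3])[1])
if abs(np.linalg.norm(P[0]-P[3])-.33)<.015: turn(P[3],1)
im=bot.get_image("scene"); cv2.imwrite("pics/s2.png",cv2.resize(im[150:310,230:520,::-1],(725,400)))
E
```

```text
[[ 0.565   0.2172]
 [ 0.5761  0.1157]
 [ 0.5855  0.0065]
 [ 0.5965 -0.1017]]
[0.10207941 0.10964002 0.10880106] -0.09874035636541621
[-0.7  0.  -0.7]
stop True t 9.8 force [ 0.7 -0.3  0.6] board rel [-0.0131 -0.0276]
```

View pics/s2.png

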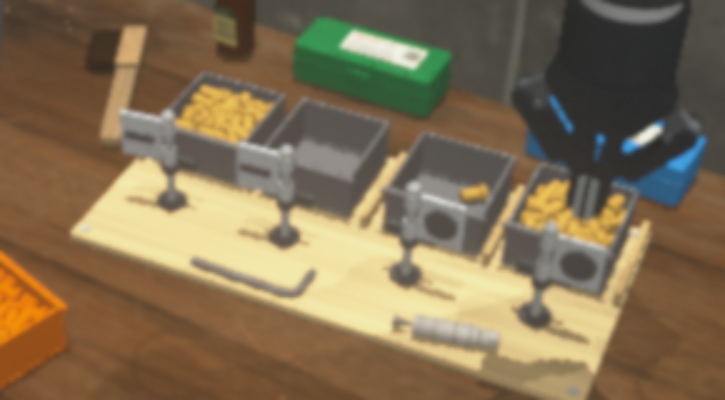

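Tag D now shows its disc. Next are C (disc to bar) and A (bar to disc), pushed a little more firmly onto the stop. The wrist view put A's cap about 8 mm too close to B, so I'm correcting it with the 110 mm spacing.

```bash
sed -i 's/contact_N=5/contact_N=10/' h.py
python3 - <<'E'
from h import *
P=np.load("P.npy")
turn(P[2],-1)
turn(np.array([.564,.2235]),1)
bot.goto([.5,.09,.33],Q)
im=bot.get_image("wrist"); cv2.imwrite("pics/w3.png",cv2.resize(im[60:210,100:600,::-1],(800,240),interpolation=3))
im=bot.get_image("scene"); cv2.imwrite("pics/s3.png",cv2.resize(im[150:310,230:520,::-1],(725,400)))
E
```

```text
[-0.5 -0.7  0.1]
stop True t 15.9917 force [-1.3 -0.7  1.1] board rel [-0.0123  0.0283]
[-0.5 -0.1 -0.1]
stop True t 22.4833 force [-0.7  0.   0.1] board rel [-0.0124 -0.0278]
```

View pics/w3.png

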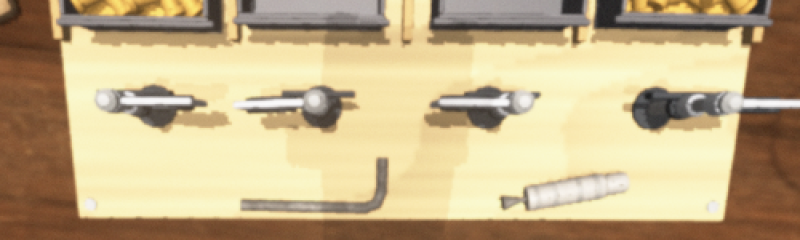

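View pics/s3.png

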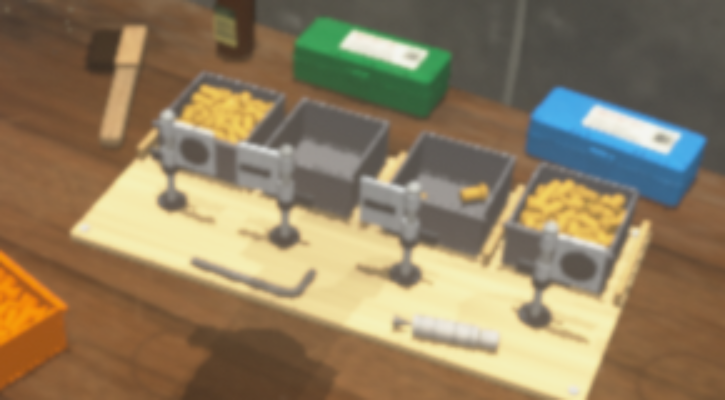

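All three turned tags sit level against their stops: discs on A and D, bars on B and C. The bins, hex key and deburring tool haven't moved, and the arm is clear.

```bash
python3 -c "
from cell import bot
print(bot.observe()['t'],bot.hand_in())"
```

```text
the job is handed in; nothing more can be done
24.525 None
```

I turned the three wrong tags round to their stops and handed the job in at 24.5 s: both full bins now show the disc, and the empty and nearly empty bins show the bar; the empty bin's tag already showed the bar, so I left it alone, about 3° short of its stop.

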